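# Index the vial carousel and read the red-capped vial

## Task

Push the carousel round with a finger (its steel spokes are there for that) until the vial with the red cap stands centred in front of the white reader's window, then press the reader's green button fully down and let it go. Do not touch the vials, do not press the button before the red-capped vial is there, and leave the sample pot, dropper bottle and flask around the carousel where they are.

Things in the scene. Friction and masses are not known exactly. Their poses are not given: they have to be found in the camera images.
- carousel_base: Round grey base plate, 208 mm across, 12 mm thick, fixed to the bench; origin at the centre of its underside, on the carousel's vertical axis; z up. Its +y axis points to the reader: a white upright box 50 x 50 mm, 75 mm high above the bench, fixed to the base, its front face 115 mm and its middle 140 mm from the axis, a dark window in the face towards the carousel, the green button on top.
- carousel (a joint): Turn of the carousel about the vertical axis, rad, positive counter-clockwise seen from above; 0 at the start, 6.28 possible either way. Friction about 0.12 N m and some damping; stays where it is left, no spring or detents. Five level steel spokes (72 degrees apart) on a central column turn together with the vial tray below.
- carousel_axis (a point): Point on the carousel's axis at the height of the spokes' centre lines, 122 mm above the bench. The aluminium column here is 24 mm across with a 38 mm head, top at 137 mm. Low down it carries a grey tray disc 190 mm across, top face 20 mm above the bench, with five holders 70 mm from the axis: on a blue disc, four steel pins 22 mm tall with a vial standing loosely between them (1 to 2 mm play).
- spoke_tip (a point): Centre of the black ball (18 mm across) at the outer end of one of the five like spokes, 98 mm from the axis; turns with the carousel. Spokes are round steel bars 12 mm thick, centre line 122 mm above the bench, undersides 38 mm above the vials' caps. Seen from above they lie midway between the vials (36 degrees from the next).
- read_spot (a point): Fixed point where the middle of the vial being read must stand: 70 mm from the axis, straight in front of the reader's window, at the height of the tray's top face (20 mm). Not listed as things: a tall grey sheet-steel stand (470 mm high) behind and to the right, its nearest leg edge at about x 0.60, y 0.01, running back to x 0.69, y 0.06; and a grey metal box about 120 mm high behind the carousel.
- vial_4: The vial with the red cap, to be brought to the reader: 27 mm across, 58 mm tall, origin at the centre of its underside, 20 mm above the bench; its cap's top is 78 mm above the bench. It starts in any holder except the one at the reader.
- vial_1: Vial with a black cap, same size as the red-capped one; origin at the centre of its underside.
- vial_2: Second vial with a blue cap, same size; origin at the centre of its underside.
- vial_3: Vial with a blue cap, same size; origin at the centre of its underside.
- vial_5: Second vial with a black cap, same size; origin at the centre of its underside; stands at the reader at the start.
- read_button (a joint): Travel of the green button, m, 0 when up, 0.006 fully down; a spring returns it; fully down takes about 4 N.
- read_button_top (a point): Centre of the top face of the green button (24 mm across, on a black housing) on top of the reader; it is pressed straight down and moves with the button.
- sample_pot: Bystander: white sample pot with blue lid, 47 mm across, 66 mm tall; origin at the centre of its underside.
- dropper: Bystander: small amber dropper bottle, black cap, 33 mm across, 85 mm tall; origin at the centre of its underside.
- flask: Bystander: conical flask, 63 mm across, 103 mm tall; origin at the centre of its underside.

How it is judged (in metres and radians):
On the way, in this order (a step that is already met when the one before it is completed fails the run):
1. a finger pushes the carousel round (more than 0.3 rad from its start, pushed by the hand) (contact force between the fingers and carousel_base above 0.3 N and (value of joint carousel above 0.3 rad or value of joint carousel below -0.3 rad)), for 0.02 s.
2. the red-capped vial has come to rest centred in front of the reader's window (within 8 mm) (horizontal distance between vial_4 and read_spot below 0.008 m and velocity of joint carousel between -0.05 and 0.05 rad/s), for 0.2 s.
3. the green button is pressed down (past 4.5 mm of its 6 mm) with a finger, the red-capped vial at the window (horizontal distance between vial_4 and read_spot below 0.008 m and value of joint read_button above 0.0045 m and contact force between the fingers and carousel_base above 0.5 N), for 0.05 s.
4. the button is up again (value of joint read_button below 0.001 m), for 0.1 s.
At the end, for the whole second after the job is handed in: The red-capped vial stands centred within 8 mm of the spot in front of the reader's window, the carousel is still, the button was pressed and is up again (under 1 mm), all five vials stand upright in their holders, and the bystanders are within 20 mm of where they stood (all of step 2 and z of each of vial_5, vial_1, vial_2, vial_3, vial_4 in the frame of carousel_base below 0.026 m and angle between each of vial_5, vial_1, vial_2, vial_3, vial_4's own z axis and vertical below 0.2 rad and distance of each of sample_pot, dropper, flask from where it was at the start of the episode below 0.02 m and value of joint read_button below 0.001 m); the robot touches nothing.
It fails at once if the hand touched a vial (contact force between the fingers and vial_5 above 1 N or contact force between the fingers and vial_1 above 1 N or contact force between the fingers and vial_2 above 1 N or contact force between the fingers and vial_3 above 1 N or contact force between the fingers and vial_4 above 1 N).
It fails at once if a vial was lifted out of its holder or tipped (z of any of vial_5, vial_1, vial_2, vial_3, vial_4 in the frame of carousel_base above 0.032 m or angle between any of vial_5, vial_1, vial_2, vial_3, vial_4's own z axis and vertical above 0.35 rad).
It fails at once if the button was pressed while the red-capped vial was not at the window (value of joint read_button above 0.0035 m and horizontal distance between vial_4 and read_spot above 0.012 m).
It fails at once if the sample pot, dropper bottle or flask was knocked or moved (distance of any of sample_pot, dropper, flask from where it was at the start of the episode above 0.02 m or angle between any of sample_pot, dropper, flask's own z axis and vertical above 0.4 rad).
It also fails if it takes over 54 s, if anything falls off the work surface, if the arm or the gripper's body presses on something with over 40 N, if the wrist force passes 120 N, or if a joint passes its speed limit or range.

## Robot

A 6-joint arm with a two-finger parallel gripper is mounted at the origin on a cart in front of the work surface, level with it; the furniture and walls round the work are solid. World frame = base frame: x ahead of the robot, y to its left, z up, the work surface at z = 0. Lengths are in mm, angles in rad, forces in N, time in s.
With the tool pointing down it reaches from about 250 to 800 mm from the base axis. Payload 3.9 kg.
Tool frame: the origin (TCP) lies on the mounting face of the last link; the fingertips stand 173 mm ahead of it and the grasp point (between the pads) lies 155 mm ahead of it; z points along the fingers, y is the direction in which the jaws open and shut (so a half turn about z gives the same grasp; the last joint's range is limited). The gripper opens to 85 mm and grips with 20 to 120 N. Pads are 22 mm wide; open, the fingers measure 114 mm over their backs; the gripper's body (76 mm by 85 mm) begins 54 mm behind the grasp point. The pads swing forward as they close: fully open they stand 13 mm farther back than shut.
Start: joints at [1.291, 0.26, -0.138, 1.173, 0, 1.571], TCP at [144.982, 504.575, 404.704] pointing down, gripper open.
Joint ranges: [-2.78, 2.78], [-0.83, 1.72], [-1.28, 1.37], [-1.9, 2.12], [-1.57, 1.48], [-3.14, 3.14]. Speed limits (rad/s): [2.57, 2.57, 3.14, 3.14, 3.14, 3.14].

## Interface

Orientations are given as a rotation vector (axis times angle).
In Python, from rig import get_state, grab_frame, camera_model, sign_off gives the robot as it stands.
- The arm moves only by the tool move_arm, never from a script. Its argument "series" is a list of rows, each a list of 7 numbers: the shift along the world's x, y, z in mm, then the turn, a rotation vector about the world's x, y, z in rad, then the opening, from 0 (shut) to 1 (fully open). In form: [[x, y, z, ax, ay, az, jaw], ...]. A call has 1 to 12 rows; each row shifts and turns the commanded pose from where the row before left it; what a row does not reach is not made up. A row lasts 1/12 s, in which the tool goes at most 41.7 mm and 7.16 degrees, less where a joint would pass 70% of its speed; a pose out of reach is approached as far as the arm can. A call is refused whole if a number of a shift passes 41.7 or a number of a turn 0.125, either way. A call with a gripper value outside its range is refused whole. The fingers move at their own pace and stop on an object; "force" is the grip in N (left out, the last holds). Time passes only in rows, so rows that do not move let the fingers close. It gives the time, the measured TCP pose, the force and the opening at its end, in the units of the state.
- get_state(): the state, without advancing time (a new reading comes with each control period).
- grab_frame(name): name is "side" or "top"; returns the picture (400x640x3 uint8, blue, green, red); there is no depth.
- camera_model(name): a dict with "camera_matrix" (3x3 intrinsics, pixels), "R" (3x3) and "t" (3): a world point X has camera coordinates R X + t. Camera axes: x right, y down, z forward; pixel columns grow to the right and rows downward; lengths in mm; the calibration is good to about 2 mm. A picture is of the moment at which its call begins. camera_model takes no time and is no camera call.
- sign_off(): hands the job in, once; it reports no verdict.
The state is a dict: "t": time; "joints": joint angles; "qvel": joint speeds; "joint_torque": joint torques, N m; "position": TCP position; "tool_rot": TCP orientation; "contact_force": force on the tool from outside, world axes, zero at the start; "wrist_torque": the same for the moment, N m; "gripper_width": finger opening in mm.
Only numpy, scipy, OpenCV 4.12 (cv2) and the standard library are available. Lean on these libraries where they do the work, as an engineer would, in place of code of your own. Each camera call takes 0.05 s, during which the arm holds its last target.

## Working session

There is one attempt and no reset: what is moved stays moved. The work goes in short steps, Python scripts to look and compute and a tool call to move; the robot and the scene stay as the last step left them, time stands still between calls to the robot, and variables do not carry over. Pictures are saved under pics/ and viewed, and the job is handed in when it is done.

Besides the shell and the picture viewer there is one more tool, called by a JSON object that holds its "fn" and its "kwargs", one argument or row to a line. move_arm: Moves the arm, as the interface text tells. Its arguments: {"type":"object","properties":{"series":{"type":"array","items":{"type":"array","items":{"type":"number"}}},"force":{"type":"number"}},"required":["series"]}

```bash
mkdir -p pics
python3 - <<'E'
from rig import *
import cv2
for n in("top","side"):
    f=grab_frame(n);cv2.imwrite(f"pics/{n}0.png",f)
    c=camera_model(n);print(n,c)
print(get_state())
E
```

```text
top {'camera_matrix': array([[376.84325748,   0.        , 318.65659921],
       [  0.        , 376.84325748, 197.393528  ],
       [  0.        ,   0.        ,   1.        ]]), 'R': array([[-0.00981929, -0.99956038,  0.02797549],
       [-0.99318508,  0.00649982, -0.11636643],
       [ 0.11613343, -0.02892747, -0.99281228]]), 't': array([ 151.05506272,  496.4020752 , 1021.98458353])}
side {'camera_matrix': array([[483.22200166,   0.        , 321.26598763],
       [  0.        , 483.22200166, 205.31355599],
       [  0.        ,   0.        ,   1.        ]]), 'R': array([[ 0.88905641, -0.45740199,  0.01902933],
       [-0.29491863, -0.60403807, -0.74037896],
       [ 0.35014525,  0.65262656, -0.67192029]]), 't': array([-350.55647995,  313.98868205, 1053.26234895])}
{'t': 0.1, 'joints': array([ 1.29098754e+00,  2.60606696e-01, -1.39256306e-01,  1.17274709e+00,
       -2.71889465e-06,  1.57080513e+00]), 'qvel': array([-0.00095223, -0.0007244 ,  0.00251275,  0.0002023 , -0.00167349,
        0.00058131]), 'joint_torque': array([-1.30344379e-03, -4.06509662e+01,  2.54526490e+01,  1.01098386e-02,
       -1.92604034e-04,  9.80296804e-07]), 'position': array([144.90028472, 504.26735479, 403.94784431]), 'tool_rot': array([-4.38068825e-01, -3.11064623e+00,  2.82158256e-03]), 'contact_force': array([ 0.05340581, -0.27615748,  0.04283831]), 'wrist_torque': array([-0.01432936,  0.02788343, -0.01312689]), 'gripper_width': 85.05502257886843}
```

View pics/top0.png

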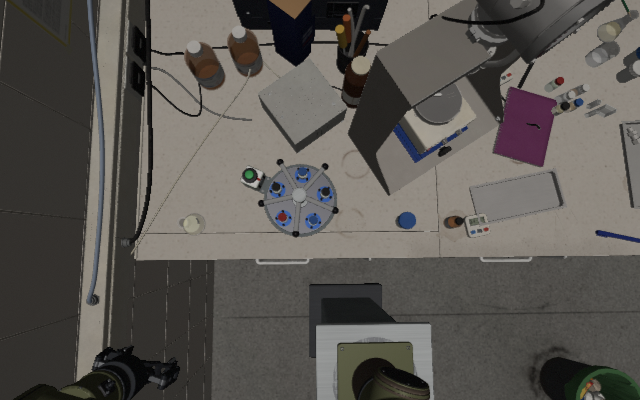

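View pics/side0.png

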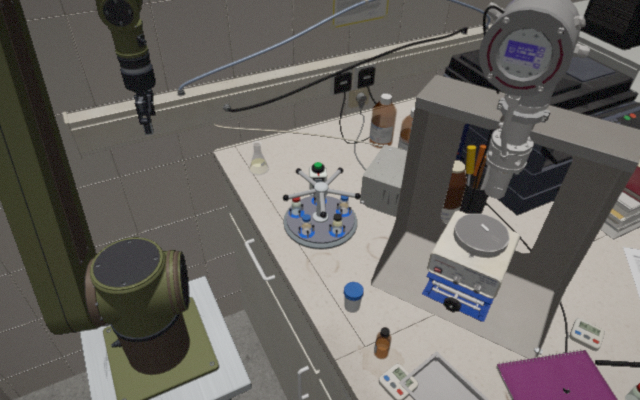

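```bash
cat > h.py <<'E'
import numpy as np,cv2
from rig import *
def ray(n,u,v):
    c=camera_model(n);d=np.linalg.inv(c['camera_matrix'])@[u,v,1];R=c['R'];return -R.T@c['t'],R.T@d
def onz(n,u,v,z):
    o,d=ray(n,u,v);return o+d*(z-o[2])/d[2]
def proj(n,X):
    c=camera_model(n);p=c['camera_matrix']@(c['R']@np.array(X,float)+c['t']);return p[:2]/p[2]
def blobs(f,lo,hi,mn=8):
    h=cv2.cvtColor(f,cv2.COLOR_BGR2HSV);m=cv2.inRange(h,np.array(lo),np.array(hi))
    n,l,s,c=cv2.connectedComponentsWithStats(m)
    return [(c[i].round(1),s[i,4]) for i in range(1,n) if s[i,4]>=mn]
def crop(f,x,y,w,h,k,name):
    cv2.imwrite(name,cv2.resize(f[y:y+h,x:x+w],None,fx=k,fy=k,interpolation=cv2.INTER_CUBIC))
E
python3 - <<'E'
from h import *
t=cv2.imread('pics/top0.png');s=cv2.imread('pics/side0.png')
crop(t,230,145,120,100,6,'pics/tc0.png');crop(s,270,150,100,100,6,'pics/sc0.png')
T=t[145:245,230:350];S=s[150:250,270:370]
for nm,f,o in(("top",T,(230,145)),("side",S,(270,150))):
    for cn,lo,hi in(("green",(45,100,40),(85,255,255)),("red",(0,140,60),(8,255,255)),("red2",(172,140,60),(180,255,255)),("black",(0,0,0),(180,255,50))):
        print(nm,cn,[((b[0]+o).tolist(),int(b[1])) for b in blobs(f,lo,hi)])
E
```

```text
top green [([249.0, 174.1], 68)]
top red [([282.0, 216.6], 43)]
top red2 []
top black [([298.3, 146.8], 51), ([279.5, 161.4], 27), ([324.8, 166.0], 29), ([250.4, 174.8], 77), ([261.2, 181.9], 36), ([275.6, 186.4], 51), ([325.5, 191.2], 50), ([260.8, 202.9], 28), ([334.9, 210.1], 31), ([295.2, 233.5], 35)]
side green [([317.6, 165.4], 47)]
side red [([295.6, 199.4], 19)]
side red2 []
side black [([317.7, 169.5], 40), ([357.2, 195.8], 17), ([285.5, 197.5], 16), ([322.6, 214.5], 20), ([337.4, 218.4], 19)]
```

```bash
sleep 0
```

```text
(no output)
```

View pics/tc0.png

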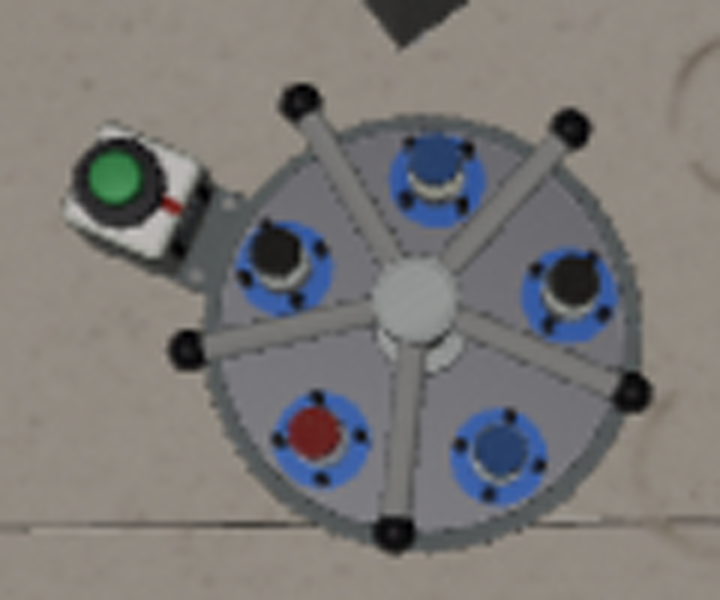

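View pics/sc0.png

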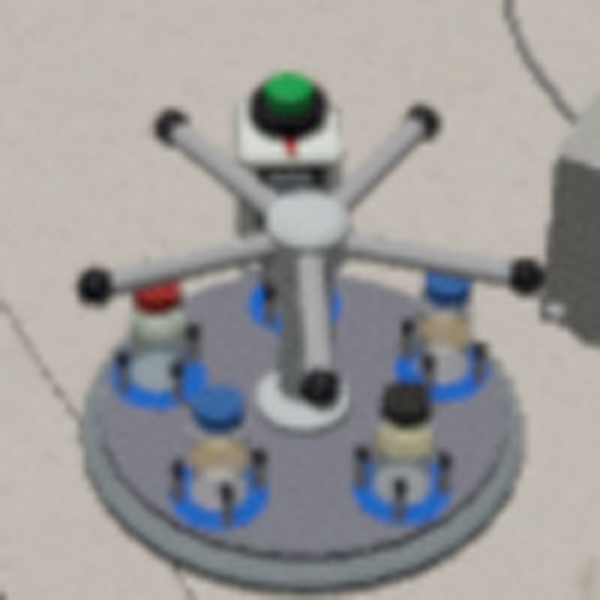

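Run:
```python
from h import *
P=np.array([onz('top',u,v,122)[:2] for u,v in [(279.5,161.4),(324.8,166),(260.8,202.9),(334.9,210.1),(295.2,233.5)]])
A=np.c_[2*P,np.ones(5)];x=np.linalg.lstsq(A,(P**2).sum(1),rcond=None)[0];c=x[:2]
print(P.round(1),'ctr',c,'R',np.hypot(*(P-c).T),'ang',np.degrees(np.arctan2(*(P-c).T[::-1])))
for z in(85,90,95): 
    g=onz('top',249,174.1,z)[:2];print('btn',z,g,np.hypot(*(g-c)),np.degrees(np.arctan2(*(g-c)[::-1])), 'side',onz('side',317.6,165.4,z))
# triangulate green
def tri(a,b):
    o1,d1=ray('top',*a);o2,d2=ray('side',*b);s=np.linalg.lstsq(np.c_[d1,-d2],o2-o1,rcond=None)[0]
    p,q=o1+d1*s[0],o2+d2*s[1];return (p+q)/2,np.linalg.norm(p-q)
print(tri((249,174.1),(317.6,165.4)))
for b in[(357.2,195.8),(285.5,197.5),(322.6,214.5)]: print(onz('side',*b,122))
r=onz('top',282,216.6,78)[:2];print('red',r,np.hypot(*(r-c)),np.degrees(np.arctan2(*(r-c)[::-1])))
r=onz('top',275.6,186.4,78)[:2];print('v5',r,np.hypot(*(r-c)),np.degrees(np.arctan2(*(r-c)[::-1])))
for n,uv in(('sample',(406,219)),('flask',(192,224)),('dropper',(453,221))): print(n,onz('top',*uv,66))
```

```text
[[579.6 248.7]
 [567.2 133.3]
 [473.5 295.4]
 [454.  109.1]
 [396.1 209.2]] ctr [494.16135431 199.1750786 ] R [98.73689599 98.34673846 98.40434075 98.64629472 98.55287009] ang [  30.13051193  -42.08442088  102.11420326 -114.04882083  174.14345011]
btn 85 [553.77727575 331.56313768] 145.1917913524261 65.75739416191584 side [554.29356537 337.91302103  85.        ]
btn 90 [552.87224356 330.77875455] 144.10585012608365 65.9574458625579 side [551.2836281  332.13484421  90.        ]
btn 95 [551.96721137 329.99437143] 143.02169235927502 66.16053300342949 side [548.27369083 326.3566674   95.        ]
(array([551.81440783, 331.03032343,  90.72915153]), np.float64(1.9795456999237644))
[566.22966835 134.80723244 122.        ]
[396.05099116 210.29570908 122.        ]
[452.73158032 111.38846099 122.        ]
red [441.53586014 245.1858788 ] 69.9030497968927 138.8365941842989
v5 [521.68610538 262.20538225] 68.77812950918882 66.4095510005999
sample [433.25465949 -85.3088825   66.        ]
flask [424.72432938 482.296628    66.        ]
dropper [ 426.84645181 -212.2181669    66.        ]
```

{"fn": "move_arm", "kwargs": {
  "series": [
    [25,-30,0,0,0,0.016,0],
    [25,-30,0,0,0,0.016,0],
    [25,-30,0,0,0,0.016,0],
    [25,-30,0,0,0,0.016,0],
    [25,-30,0,0,0,0.016,0],
    [25,-30,0,0,0,0.016,0],
    [25,-30,0,0,0,0.016,0],
    [25,-30,0,0,0,0.016,0],
    [25,-30,0,0,0,0.016,0],
    [25,-30,0,0,0,0.016,0],
    [25,-30,0,0,0,0.016,0],
    [0,0,0,0,0,0,0]
  ]
}}

```text
t: 1.1
position: [423.3, 170.3, 404.4]
tool_rot: [0.175, 3.134, -0.004]
contact_force: [-0.2, 1.1, -0.2]
gripper_width: 0.2
```

{"fn": "move_arm", "kwargs": {
  "series": [
    [-4,3,-20,0,0,0,0],
    [0,0,-25,0,0,0,0],
    [0,0,-15,0,0,0,0],
    [0,0,0,0,0,0,0],
    [0,0,0,0,0,0,0]
  ]
}}

```text
t: 1.52
position: [415.3, 177.6, 344.0]
tool_rot: [-0.163, -3.135, 0.002]
contact_force: [0.1, 0.0, -0.2]
gripper_width: 0.2
```

Run:
```python
from h import *
s=grab_frame('side');t=grab_frame('top')
st=get_state();print(st['position'],st['tool_rot'],st['contact_force'])
crop(s,220,90,180,160,3.7,'pics/s1.png');crop(t,220,140,150,120,5,'pics/t1.png')
p=st['position'];print(proj('side',p-[0,0,173])-[220,90])
```

```text
[416.24056281 177.99466702 345.58034352] [1.62366411e-01 3.13631103e+00 9.36211055e-04] [-0.23185261 -0.15635796  0.40519438]
[77.64257424 97.56005176]
```

View pics/s1.png

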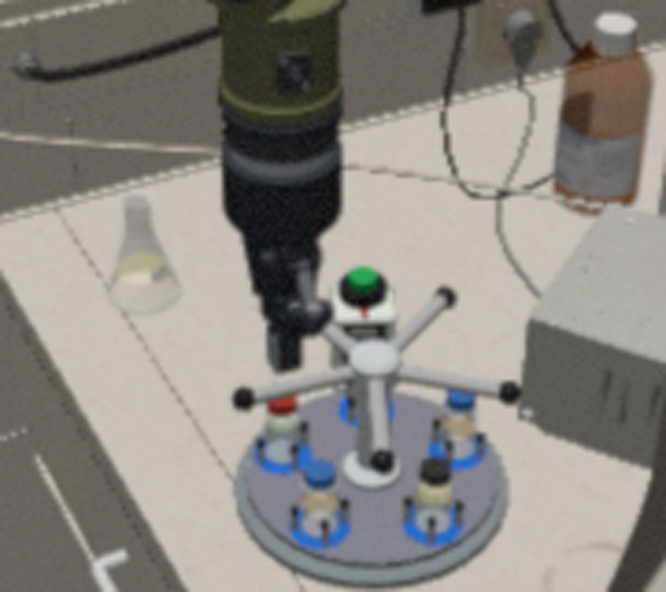

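View pics/t1.png

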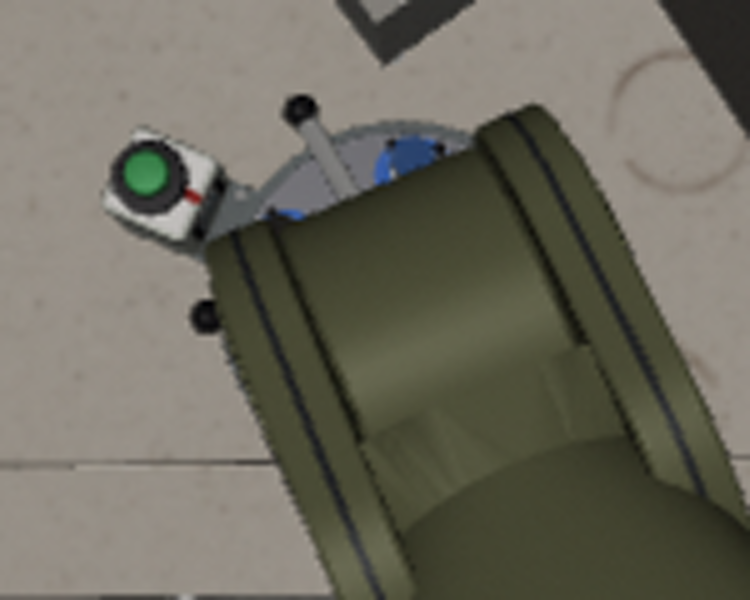

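{"fn": "move_arm", "kwargs": {
  "series": [
    [2,-2,-20,0,0,0,0],
    [0,0,-20,0,0,0,0],
    [0,0,-15,0,0,0,0],
    [0,0,-8,0,0,0,0],
    [0,0,0,0,0,0,0],
    [0,0,0,0,0,0,0]
  ]
}}

```text
t: 2.12
position: [418.3, 175.9, 282.4]
tool_rot: [0.163, 3.137, 0.001]
contact_force: [0.3, 0.4, -0.3]
gripper_width: 0.2
```

Run:
```python
from h import *
s=grab_frame('side')
st=get_state();print(st['position'],st['tool_rot'],st['contact_force'])
crop(s,220,90,180,160,3.7,'pics/s2.png')
```

```text
[418.57029067 175.94102796 282.82445929] [1.62593487e-01 3.13567119e+00 1.28249542e-03] [0.65626959 0.1283183  0.22595622]
```

View pics/s2.png

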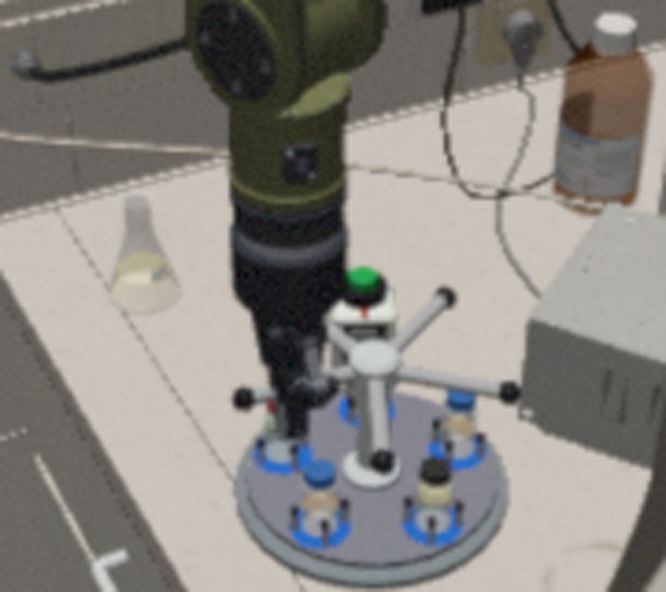

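Run:
```python
import numpy as np
a=np.radians(np.r_[197.1,np.arange(193,128,-4)]);r=np.r_[79,78,np.full(len(a)-2,77)]
p=np.c_[494.2+r*np.cos(a),199.2+r*np.sin(a)]
print(np.c_[np.degrees(a[1:]),np.diff(p,axis=0),p[1:]].round(1))
```

```text
[[ 1.930e+02 -5.000e-01  5.700e+00  4.182e+02  1.817e+02]
 [ 1.890e+02 -1.000e-01  5.500e+00  4.181e+02  1.872e+02]
 [ 1.850e+02 -7.000e-01  5.300e+00  4.175e+02  1.925e+02]
 [ 1.810e+02 -3.000e-01  5.400e+00  4.172e+02  1.979e+02]
 [ 1.770e+02  1.000e-01  5.400e+00  4.173e+02  2.032e+02]
 [ 1.730e+02  5.000e-01  5.400e+00  4.178e+02  2.086e+02]
 [ 1.690e+02  8.000e-01  5.300e+00  4.186e+02  2.139e+02]
 [ 1.650e+02  1.200e+00  5.200e+00  4.198e+02  2.191e+02]
 [ 1.610e+02  1.600e+00  5.100e+00  4.214e+02  2.243e+02]
 [ 1.570e+02  1.900e+00  5.000e+00  4.233e+02  2.293e+02]
 [ 1.530e+02  2.300e+00  4.900e+00  4.256e+02  2.342e+02]
 [ 1.490e+02  2.600e+00  4.700e+00  4.282e+02  2.389e+02]
 [ 1.450e+02  2.900e+00  4.500e+00  4.311e+02  2.434e+02]
 [ 1.410e+02  3.200e+00  4.300e+00  4.344e+02  2.477e+02]
 [ 1.370e+02  3.500e+00  4.100e+00  4.379e+02  2.517e+02]
 [ 1.330e+02  3.800e+00  3.800e+00  4.417e+02  2.555e+02]
 [ 1.290e+02  4.100e+00  3.500e+00  4.457e+02  2.590e+02]]
```

{"fn": "move_arm", "kwargs": {
  "series": [
    [-0.5,5.5,0,0,0,-0.07,0],
    [-0.2,5.5,0,0,0,-0.07,0],
    [-0.7,5.5,0,0,0,-0.07,0],
    [-0.3,5.4,0,0,0,-0.07,0],
    [0.1,5.4,0,0,0,-0.07,0],
    [0.5,5.4,0,0,0,-0.07,0],
    [0.8,5.3,0,0,0,-0.07,0],
    [0,0,0,0,0,0,0]
  ]
}}

```text
t: 2.83
position: [418.4, 214.4, 283.1]
tool_rot: [0.919, 3.002, 0.003]
contact_force: [-0.8, -0.4, 1.3]
gripper_width: 0.1
```

Run:
```python
from h import *
s=grab_frame('side')
st=get_state();print(st['position'],st['tool_rot'],st['contact_force'])
crop(s,220,90,180,160,3.7,'pics/s3.png')
```

```text
[418.24867251 214.14325225 282.88085523] [9.15439922e-01 3.00349217e+00 2.73635792e-03] [ 0.54141677 -0.40690564  0.31581123]
```

View pics/s3.png

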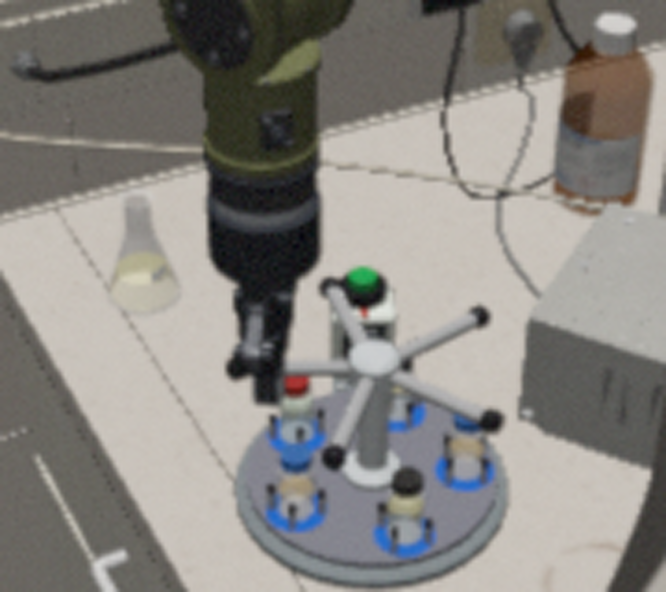

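{"fn": "move_arm", "kwargs": {
  "series": [
    [1.2,5.2,0,0,0,-0.07,0],
    [1.6,5.1,0,0,0,-0.07,0],
    [1.9,5.0,0,0,0,-0.07,0],
    [2.3,4.9,0,0,0,-0.07,0],
    [2.6,4.7,0,0,0,-0.07,0],
    [2.9,4.5,0,0,0,-0.07,0],
    [3.2,4.3,0,0,0,-0.07,0],
    [3.5,4.1,0,0,0,-0.07,0],
    [3.8,3.8,0,0,0,-0.07,0],
    [4.1,3.5,0,0,0,-0.07,0],
    [0,0,0,0,0,0,0],
    [0,0,0,0,0,0,0]
  ]
}}

```text
t: 3.88
position: [445.1, 258.7, 282.2]
tool_rot: [1.89, 2.509, 0.001]
contact_force: [0.3, -0.0, -0.8]
gripper_width: 0.3
```

Run:
```python
from h import *
s=grab_frame('side');t=grab_frame('top')
st=get_state();print(st['position'],st['tool_rot'],st['contact_force'])
crop(s,250,130,130,120,5,'pics/s4.png');crop(t,220,140,150,120,5,'pics/t4.png')
c=np.array([494.2,199.2])
for n,f,o in(('side',s,(250,130)),('top',t,(220,140))):
    F=f[o[1]:o[1]+120,o[0]:o[0]+150]
    for b in blobs(F,(0,0,0),(180,255,55)):
        p=b[0]+o;X=onz(n,*p,122)[:2]-c;r=np.hypot(*X)
        if 90<r<106: print(n,p,b[1],r,np.degrees(np.arctan2(X[1],X[0])))
    for b in blobs(F,(0,140,60),(8,255,255)):
        p=b[0]+o;X=onz(n,*p,78)[:2]-c;print('red',n,p,b[1],np.hypot(*X),np.degrees(np.arctan2(X[1],X[0])))
```

```text
[444.96900984 258.50630026 282.10067199] [1.89085106e+00 2.50795155e+00 1.20484895e-03] [-0.53007725  0.35433458 -0.12958359]
side [358.3 190.6] 13 97.62223784151256 -29.209673813937155
side [289.3 202.9] 19 98.72668736045779 -172.9073594046743
side [331.8 214. ] 20 98.34054930934137 -101.74952255214687
top [317.7 161. ] 28 98.47242396932927 -29.11697338088198
top [273.9 165.5] 10 98.25786629294942 40.439119756712806
top [337.5 201.8] 31 98.89630769258987 -101.21700794831965
```

View pics/s4.png

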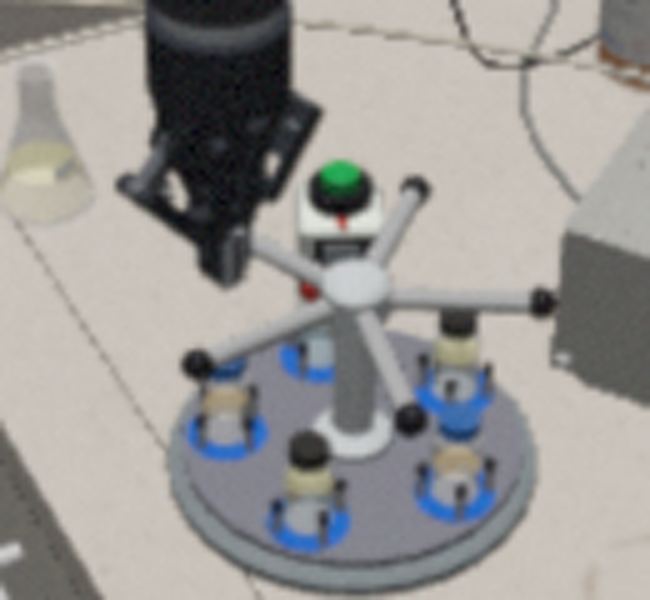

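View pics/t4.png

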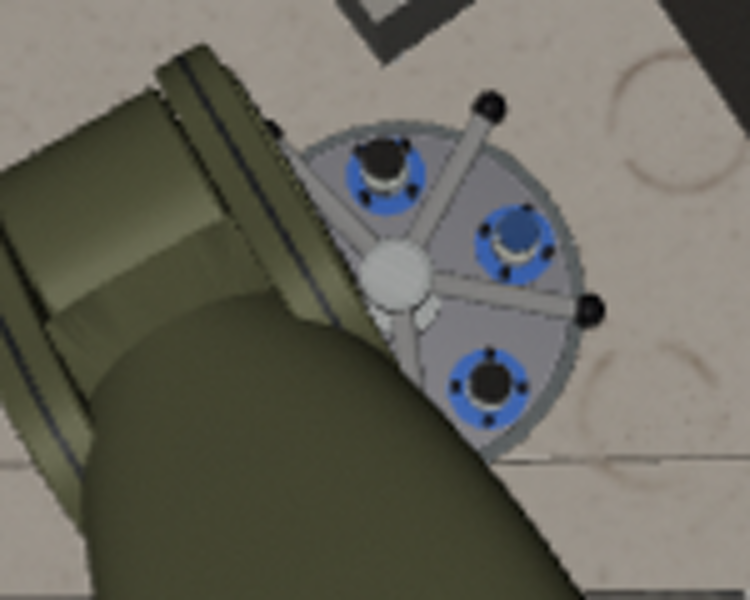

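{"fn": "move_arm", "kwargs": {
  "series": [
    [3.4,2.6,0,0,0,-0.056,0],
    [3.9,2.7,0,0,0,-0.06,0],
    [3.4,2.1,0,0,0,-0.052,0],
    [2.3,1.3,0,0,0,-0.035,0],
    [1.3,0.7,0,0,0,-0.019,0],
    [0,0,0,0,0,0,0],
    [0,0,0,0,0,0,0],
    [0,0,0,0,0,0,0]
  ]
}}

```text
t: 4.65
position: [459.0, 267.9, 281.8]
tool_rot: [2.159, 2.282, 0.0]
contact_force: [0.1, 0.6, 1.0]
gripper_width: 0.0
```

```bash
cat > m.py <<'E'
from h import *
import sys
k=sys.argv[1]
s=grab_frame('side');t=grab_frame('top')
st=get_state();print(st['position'],st['tool_rot'],st['contact_force'])
crop(s,250,130,130,120,5,f'pics/s{k}.png');crop(t,220,140,150,120,5,f'pics/t{k}.png')
c=np.array([494.2,199.2])
for n,f,o in(('side',s,(250,130)),('top',t,(220,140))):
    F=f[o[1]:o[1]+120,o[0]:o[0]+150]
    for b in blobs(F,(0,0,0),(180,255,55)):
        p=b[0]+o;X=onz(n,*p,122)[:2]-c;r=np.hypot(*X)
        if 92<r<104: print(n,p,b[1],r,np.degrees(np.arctan2(X[1],X[0])))
    for b in blobs(F,(0,140,60),(8,255,255)):
        p=b[0]+o;X=onz(n,*p,78)[:2]-c;print('red',n,p,b[1],np.hypot(*X),np.degrees(np.arctan2(X[1],X[0])))
E
python3 m.py 5
```

```text
[459.02162904 267.94708383 281.78361795] [2.15886917e+00 2.28206548e+00 1.17403426e-04] [-0.24256088  0.50154424  1.50388947]
side [357.5 195.5] 18 97.14386617805744 -40.981076665177575
side [285.7 197.7] 15 98.52998934179246 174.08359829596924
side [323.1 214.5] 18 97.13588017906169 -114.54447685673959
top [279.1 161.6] 27 98.76181536471233 30.789231201933116
top [324.5 165.5] 28 98.8069278548204 -41.280356432916626
top [335.  209.7] 31 98.52282480621766 -113.46367410378632
```

View pics/s5.png

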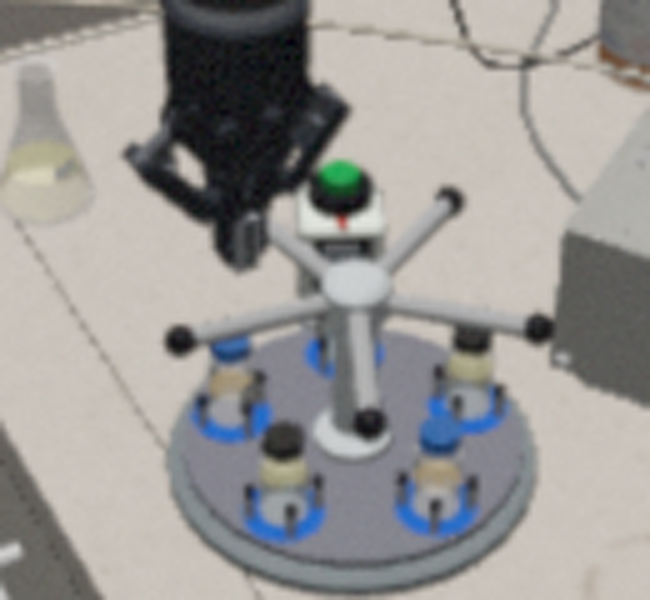

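{"fn": "move_arm", "kwargs": {
  "series": [
    [-5,-2.5,0,0,0,0,0],
    [-6,-3,0,0,0,0,0],
    [0,0,15,0,0,0,0],
    [0,0,25,0,0,0,0],
    [0,0,25,0,0,0,0],
    [5,4,10,0,0,0,0],
    [20,13,0,0,0,0,0],
    [25,17,0,0,0,0,0],
    [25,17,0,0,0,0,0],
    [20,13,0,0,0,0,0],
    [8,2,0,0,0,0,0],
    [0,0,0,0,0,0,0]
  ]
}}

```text
t: 5.75
position: [552.1, 328.9, 355.9]
tool_rot: [2.159, 2.281, -0.0]
contact_force: [-0.4, 1.4, 0.7]
gripper_width: -0.0
```

```bash
python3 m.py 6
```

```text
[550.21117175 327.8514539  356.20767377] [-2.15935833 -2.28112868  0.00362792] [-0.44338058 -1.10925513 -0.28614626]
side [357.6 195.5] 19 97.3960876057279 -40.94130240779475
side [285.7 197.7] 15 98.52998934179246 174.08359829596924
side [323.1 214.4] 19 96.77352055363107 -114.53382827087019
top [279.1 161.6] 27 98.76181536471233 30.789231201933116
top [324.4 165.4] 27 98.83692198276529 -41.07046260081584
top [335.  209.7] 31 98.52282480621766 -113.46367410378632
```

View pics/s6.png

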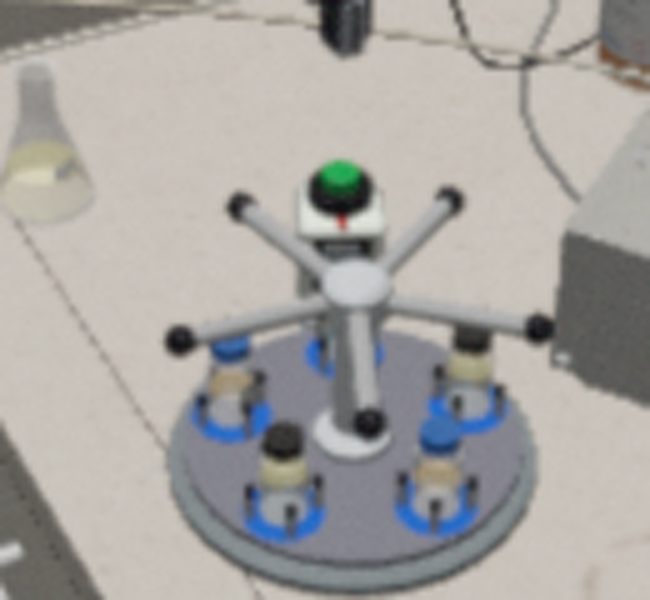

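View pics/t6.png

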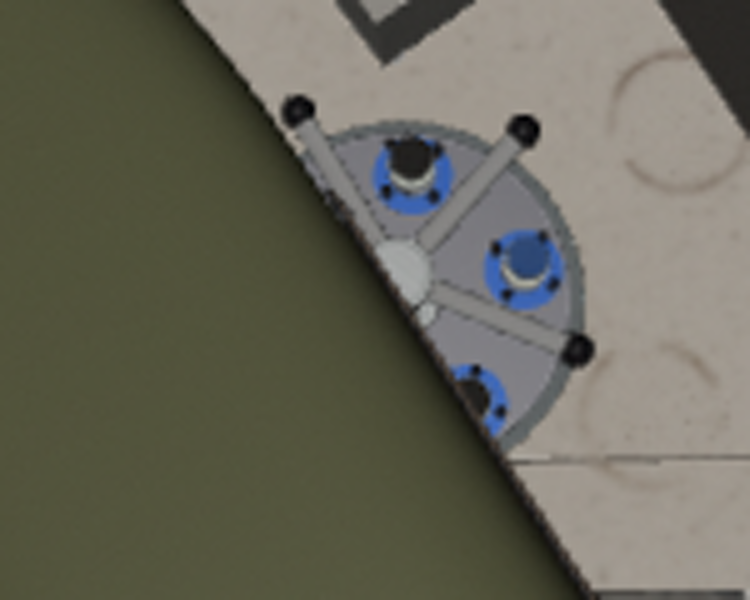

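{"fn": "move_arm", "kwargs": {
  "series": [
    [1,1.5,-25,0,0,0,0],
    [0,0,-25,0,0,0,0],
    [0,0,-20,0,0,0,0],
    [0,0,-8,0,0,0,0],
    [0,0,0,0,0,0,0],
    [0,0,0,0,0,0,0]
  ]
}}

```text
t: 6.35
position: [551.4, 329.6, 279.3]
tool_rot: [-2.159, -2.281, 0.001]
contact_force: [-0.4, 0.1, 0.4]
gripper_width: -0.0
```

```bash
python3 m.py 7|head -1
```

```text
[552.33602812 330.20774326 280.55065596] [2.15902194 2.28117458 0.00401977] [ 0.31181133 -0.46074994  0.00140623]
```

View pics/s7.png

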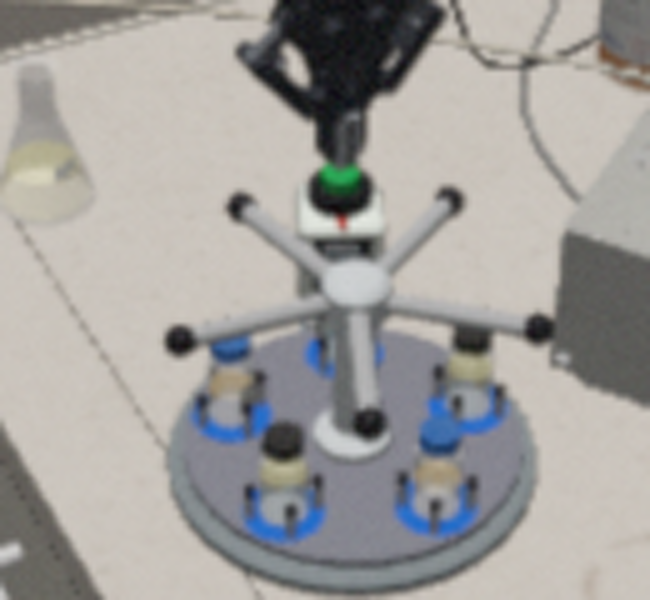

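{"fn": "move_arm", "kwargs": {
  "series": [
    [0,0,-5,0,0,0,0],
    [0,0,-4,0,0,0,0],
    [0,0,-3,0,0,0,0],
    [0,0,-2,0,0,0,0],
    [0,0,0,0,0,0,0],
    [0,0,0,0,0,0,0]
  ]
}}

```text
t: 6.95
position: [552.5, 330.4, 265.3]
tool_rot: [2.159, 2.281, 0.002]
contact_force: [1.2, 1.3, 3.3]
gripper_width: -0.3
```

{"fn": "move_arm", "kwargs": {
  "series": [
    [0,0,-1,0,0,0,0],
    [0,0,-1,0,0,0,0],
    [0,0,0,0,0,0,0],
    [0,0,0,0,0,0,0]
  ]
}}

```text
t: 7.28
position: [552.4, 330.3, 264.4]
tool_rot: [2.159, 2.281, 0.004]
contact_force: [-0.5, -0.2, 9.6]
gripper_width: 0.3
```

```bash
python3 m.py 8|head -1
```

```text
[552.41925266 330.26161921 264.33573132] [2.1590219  2.28120716 0.00345375] [-0.18723285 -0.12852144  8.88070202]
```

View pics/s8.png

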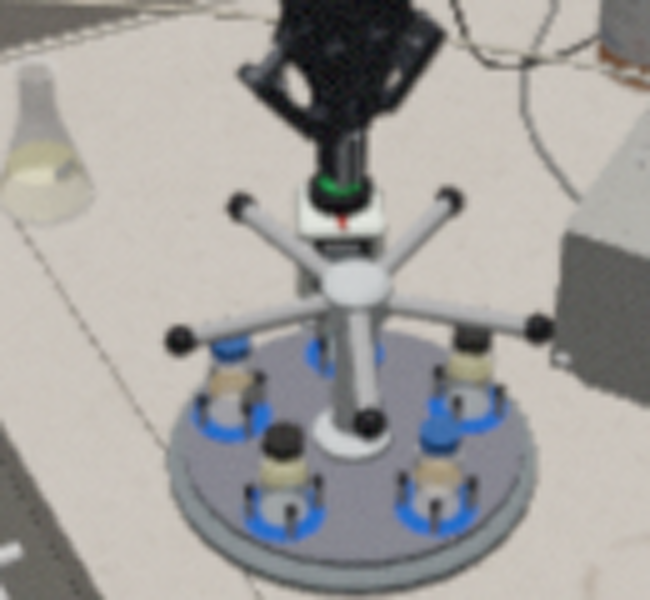

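{"fn": "move_arm", "kwargs": {
  "series": [
    [0,0,-1,0,0,0,0],
    [0,0,-1,0,0,0,0],
    [0,0,0,0,0,0,0],
    [0,0,0,0,0,0,0]
  ]
}}

```text
t: 7.72
position: [552.3, 330.2, 264.2]
tool_rot: [2.159, 2.281, 0.005]
contact_force: [-3.8, -2.1, 18.2]
gripper_width: 0.1
```

{"fn": "move_arm", "kwargs": {
  "series": [
    [0,0,5,0,0,0,0],
    [0,0,10,0,0,0,0],
    [0,0,20,0,0,0,0],
    [0,0,30,0,0,0,0],
    [0,0,30,0,0,0,0],
    [0,0,30,0,0,0,0],
    [-20,10,15,0,0,0,0],
    [-30,15,0,0,0,0,0],
    [-35,15,0,0,0,0,0],
    [-35,15,0,0,0,0,0],
    [-35,15,0,0,0,0,0],
    [-35,15,0,0,0,0,0]
  ]
}}

```text
t: 8.72
position: [360.1, 414.9, 400.2]
tool_rot: [-2.16, -2.281, 0.004]
contact_force: [-0.9, 0.2, 0.7]
gripper_width: 0.4
```

{"fn": "move_arm", "kwargs": {
  "series": [
    [-35,15,0,0,0,0,0],
    [-35,15,0,0,0,0,0],
    [-35,15,0,0,0,0,0],
    [-35,15,0,0,0,0,0],
    [-20,10,0,0,0,0,0],
    [0,0,0,0,0,0,0],
    [0,0,0,0,0,0,0],
    [0,0,0,0,0,0,0]
  ]
}}

```text
t: 9.38
position: [202.2, 484.7, 400.3]
tool_rot: [2.159, 2.281, -0.002]
contact_force: [0.2, -1.2, 1.3]
gripper_width: 0.5
```

```bash
python3 m.py 9
python3 - <<'E'
from h import *
cv2.imwrite('pics/t9f.png',grab_frame('top'))
t=cv2.imread('pics/t9f.png')
print([b for b in blobs(t,(45,100,40),(85,255,255)) if b[0][0]<300])
E
```

```text
[202.94935872 484.52919676 400.45995709] [ 2.16078507e+00  2.27959762e+00 -1.30259870e-03] [ 0.32494024 -0.10957533  0.58822389]
side [357.5 195.6] 18 97.21757576234644 -41.21130180836362
side [285.7 197.7] 15 98.52998934179246 174.08359829596924
side [323.4 214.2] 23 96.07151360186845 -114.06666235559656
top [279.1 161.6] 27 98.76181536471233 30.789231201933116
top [324.5 165.5] 28 98.8069278548204 -41.280356432916626
top [261.  182.3] 47 101.1936229346518 71.74741290288493
top [261.1 203.7] 27 98.08761335262875 103.39071664066164
top [334.9 209.7] 32 98.2903748960576 -113.52130309116377
top [295.6 233.5] 35 98.50146899032461 174.7377815709625
red top [275.6 186.7] 43 68.42045071068083 67.04561898048053
[(array([249. , 174.1]), np.int32(68))]
```

View pics/t9.png

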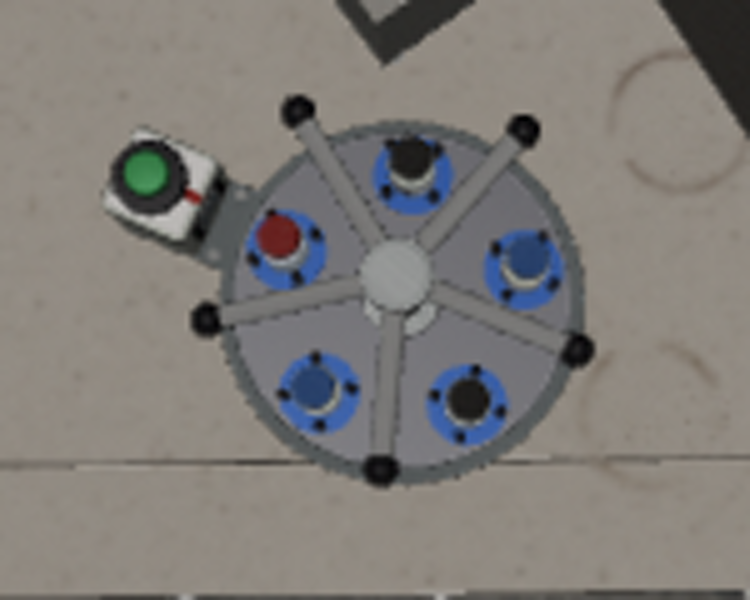

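View pics/s9.png

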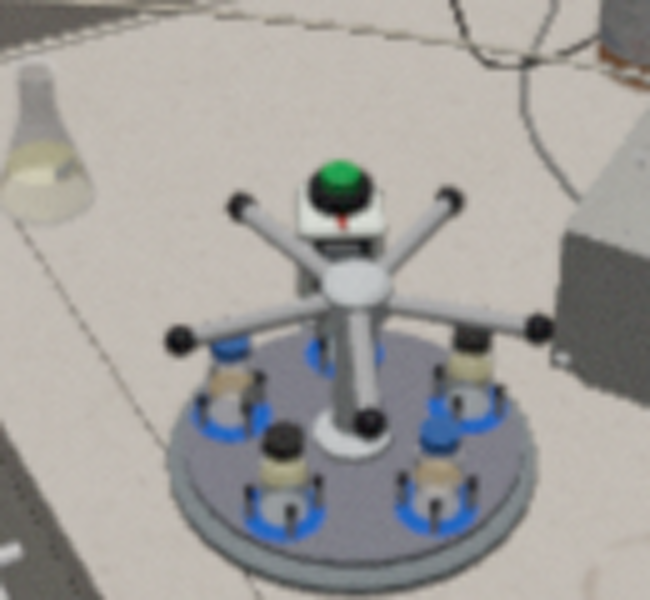

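The top view shows the red cap at (276,187), the same pixel vial_5 started from. The green button at (249,174) is exactly where it was before the press, so it is up. All vials are in their holders.

```bash
python3 -c "
from rig import *
print(sign_off())"
```

```text
the job is handed in; nothing more can be done
None
```

I pushed one spoke about 72° clockwise with the closed fingers, which brought the red-capped vial to the reader's window. Then I pressed the green button, let it go, moved the arm clear and handed the job in at about 9.5 s. The hand-in gave no verdict.

- **Vial position:** in the last top picture the red cap is about 1–2 mm from the reading spot, against 8 mm allowed. The spokes stopped about 0.6° short of a full 72° turn, roughly 0.8 mm at the vial, and I left it there.
- **Not seen before the press:** the arm and column hid the red vial from both cameras when I pressed. I went by the spoke angles then, and the picture afterwards confirmed it.
- **Button:** the finger stopped moving at 18 N, and fully down takes about 4 N, so I take it as fully pressed; its travel could not be read directly. Afterwards the green cap was back at exactly its starting pixel.
- **Surroundings:** all five vials are in their holders, and the arm is touching nothing. The flask looks unmoved. I did not measure the flask, sample pot or dropper again, but the hand never came near them.
- **Disagreement:** the two cameras placed the button about 2 mm apart, and the top view put it 143–144 mm from the axis, not the stated 140 mm. That made no difference on a 24 mm button.

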